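# Steady the stock rack and face up the sauce jugs

### The job

The little wire rack has lost the rubber cap from one of its feet, so it rocks. First push the orange wedge, thin end first, under that bare foot until it is jammed tight, without jacking the rack out of level, and let go of it; then stand both sauce jugs gently on the free part of the rack, side by side along the middle of its depth, with their labels facing squarely out of the price-strip side. Leave the carton on the rack, the can and the tape roll where they are, and do not shove the rack about or tip a jug over.

Things in the scene. Friction and masses are not known exactly. Their poses are not given: they have to be found in the camera images.
- rack: Low dark-green wire rack, loose on the counter, 1.2 kg. Origin on the counter plane under its middle; z up; +x points out of its front, the long side with the white price strip; +y to the end where the carton stands. Deck 170 (x) by 360 mm (y), flat upper side at z = 110. Round legs at x = +-80, y = +-160: three in black rubber caps 20 mm across, one bare. Free deck: y -180 to +60, full depth.
- bare_foot (a point): Centre of the lower end of the bare bright steel leg, 12 mm across, at rack x = -80, y = -160 mm (back side, end away from the carton), 9 mm above the counter. Axes as the rack's. The rack rests on its three capped feet; lifting the bare foot takes about 7 N. The wedge can come in from the back side, along rack +x.
- deck_free (a point): Point on the deck's upper side, at rack x = 0, y = -55 mm, z = 110 mm: the middle of the two jugs' places. Two jugs fit 115 mm apart along the rack's y, at rack y = 0 and y = -115 mm. Axes as the rack's.
- wedge: Orange plastic wedge lying flat and loose on the counter, 130 mm long (x), 40 mm wide (y), about 80 g. Origin on its underside, midway along its length; +x points to the thin end. Straight slope: 26 mm high at the thick end (x = -65), 2 mm at the thin end (x = +65), so it is 9 mm thick at x = +27 mm. The sides are upright and can be gripped near the thick end.
- jug_red: Red plastic sauce jug, closed, standing on the counter, 0.4 to 0.8 kg. Origin in the middle of its underside; +x points out of the middle of the label (white with green bands); the ear handle is at -x. Round body 86 mm across to z = 112, then tapering; white cap 42 mm across, z = 165 to 195, can be gripped from above any way round. Handle below z = 155, reaching 66 mm from the axis.
- jug_amber: Brown sauce jug of just the same shape and sizes, with a yellow cap; white label with blue bands at its +x, handle at -x.
- jug_red_label (a point): Middle of the red jug's label, on its round side, 43 mm out along the jug's +x, 60 mm up.
- jug_amber_label (a point): Middle of the brown jug's label, likewise.
- carton: Bystander: small closed cardboard carton of stock, 110 x 90 x 100 mm, 1.6 kg, standing on the rack around rack y = +125 mm. Its weight holds the rack on its three caps. Origin in the middle of its underside.
- can: Bystander: food can with a blue and white wrapper, 74 mm across, 105 mm high, upright on the counter. Origin in the middle of its underside.
- tape_roll: Bystander: roll of brown packing tape lying flat, 104 mm across, 48 mm high. Origin in the middle of its underside.
Not all that is in view belongs to the job. There is more than one size of the wedge; the one meant has the size given above.

How it is judged (in metres and radians):
On the way:
1. the wedge is jammed under the bare foot, thin end first (pressed there with over 1 N), let go, and the rack is still level, with no jug on the rack yet (contact force between wedge and rack above 1 N and contact force between the fingers and wedge below 0.2 N and x of bare_foot in the frame of wedge between 0 and 0.05 m and y of bare_foot in the frame of wedge between -0.02 and 0.02 m and contact force between each of jug_red, jug_amber and rack below 0.1 N and angle between rack's own z axis and vertical below 0.025 rad), for 0.3 s.
At the end, for the whole second after the job is handed in: Wedge pressed (over 1 N) under the bare foot; rack level within 0.025 rad, moved under 40 mm; both jugs upright and still on the deck, within 30 mm of mid-depth, rack y -150 to 40 mm, labels to the price-strip side within 0.25 rad; carton, can and tape roll within 30 mm of their start (contact force between wedge and rack above 1 N and x of bare_foot in the frame of wedge between 0 and 0.05 m and y of bare_foot in the frame of wedge between -0.02 and 0.02 m and angle between rack's own z axis and vertical below 0.025 rad and distance of rack from where it was at the start of the episode below 0.04 m and x of jug_red in the frame of rack between -0.03 and 0.03 m and y of jug_red in the frame of rack between -0.15 and 0.04 m and z of jug_red in the frame of rack between 0.105 and 0.116 m and x of each of jug_red_label, jug_amber_label in the frame of rack above 0.005 m and angle between the x axis of each of jug_red, jug_amber and the x axis of rack, either way round below 0.25 rad and angle between each of jug_red, jug_amber's own z axis and vertical below 0.08 rad and linear speed of each of jug_red, jug_amber below 0.02 m/s and x of jug_amber in the frame of rack between -0.03 and 0.03 m and y of jug_amber in the frame of rack between -0.15 and 0.04 m and z of jug_amber in the frame of rack between 0.105 and 0.116 m and distance of each of carton, can, tape_roll from where it was at the start of the episode below 0.03 m); the robot touches nothing.
It fails at once if a jug is tipped by more than 0.6 rad (angle between any of jug_red, jug_amber's own z axis and vertical above 0.6 rad).
It fails at once if a jug is slammed on the rack (over 60 N) (contact force between any of jug_red, jug_amber and rack above 60 N).
It fails at once if the rack is shoved by more than 40 mm or rocked by more than 0.12 rad (distance of rack from where it was at the start of the episode above 0.04 m or angle between rack's own z axis and vertical above 0.12 rad).
It fails at once if the carton, the can or the tape roll is moved by more than 30 mm (distance of any of carton, can, tape_roll from where it was at the start of the episode above 0.03 m).
It also fails if it takes over 72 s, if anything falls off the work surface, if the arm or the gripper's body presses on something with over 40 N, if the wrist force passes 120 N, or if a joint passes its speed limit or range.

### The arm

A 6-joint arm with a two-finger parallel gripper is mounted at the origin on the work surface. World frame = base frame: x ahead of the robot, y to its left, z up, the work surface at z = 0. Lengths are in m, angles in degrees, forces in N, time in s.
With the tool pointing down it reaches from about 0.25 to 0.725 m from the base axis. Payload 4 kg.
Tool frame: the origin (TCP) lies between the finger pads; the fingertips stand 19 mm ahead of it and the grasp point (between the pads) is the TCP; x points along the fingers, z is the direction in which the jaws open and shut, and the axes are right-handed (so a half turn about x gives the same grasp; the last joint's range is limited). The gripper opens to 85 mm and grips with 20 to 120 N. Pads are 22 mm wide; open, the fingers measure 114 mm over their backs; the gripper's body (76 mm by 85 mm) begins 54 mm behind the grasp point. The pads swing forward as they close: fully open they stand 13 mm farther back than shut.
Start: joints at [73.74, 13.785, 0.286, 76.501, 0, 90], TCP at [0.14, 0.48, 0.25] pointing down, gripper open.
Joint ranges: [-155.79, 155.79], [-60.16, 107.12], [-62.33, 73.08], [-114, 123.19], [-81.49, 82.49], [-180, 180]. Speed limits (degrees/s): [159.86, 159.86, 180, 180, 180, 180].

### API

Orientations are given as [roll, pitch, yaw] about the fixed x, y, z axes, in that order (R = Rz(yaw) Ry(pitch) Rx(roll)).
In Python, from bench import manip gives the robot as it stands.
- The arm moves only by the tool arm_command, never from a script. Its arguments are lists of equal length, an entry for each row: "hand": the finger opening in m, from 0 to 0.0854; "dp": the shift along the tool's x, y, z in m, a list of three; "spin": the turn about the tool's x in degrees. A call has 1 to 12 rows; each row shifts and turns the commanded pose from where the row before left it, along the tool's axes as they then stand; what a row does not reach is not made up. A row lasts 1/8 s, in which the tool goes at most 62.5 mm and 10.7 degrees, less where a joint would pass 70% of its speed; a pose out of reach is approached as far as the arm can. A call is refused whole if a number of a shift passes 0.0625 or a number of a turn 10.7, either way. A call with a gripper value outside its range is refused whole. The fingers move at their own pace and stop on an object; the grip force is fixed at half the most. Time passes only in rows, so rows that do not move let the fingers close. It gives the time, the measured TCP pose, the force and the opening at its end, in the units of the state.
- manip.observe(): the state, without advancing time (a new reading comes with each control period).
- manip.read_camera(name): name is "scene" or "top" or "wrist"; returns a dict with "color" (384x512x3 uint8, blue, green, red), "camera_matrix" (3x3 intrinsics, pixels), "cam_to_world" (4x4, takes a point from camera to world coordinates). Camera axes: x right, y down, z forward; pixel columns grow to the right and rows downward; lengths in m; the calibration is good to about 2 mm. A picture is of the moment at which its call begins. There is no depth.
- manip.close_job(): hands the job in, once; it reports no verdict.
The state is a dict: "clock": time; "joint_positions": joint angles; "joint_vel": joint speeds; "tau": joint torques, N m; "eef_pos": TCP position; "orientation": TCP orientation; "contact_force": force on the tool from outside, world axes, zero at the start; "moment": the same for the moment, N m; "gripper_width": finger opening in m.
Only numpy, scipy, OpenCV 4.12 (cv2) and the standard library are available. Lean on these libraries where they do the work, as an engineer would, in place of code of your own. Each camera call takes 0.05 s, during which the arm holds its last target. There are 200 camera calls.

## Working session

There is one attempt and no reset: what is moved stays moved. The work goes in short steps, Python scripts to look and compute and a tool call to move; the robot and the scene stay as the last step left them, time stands still between calls to the robot, and variables do not carry over. Pictures are saved under pics/ and viewed, about 8 in all and at most 12, crops included, and the job is handed in when it is done.

Besides the shell and the picture viewer there is one more tool, called after "Call:" in YAML: its name, and indented under it one key for each argument. arm_command: Moves the arm, as the interface text tells. Its arguments: {"type":"object","properties":{"hand":{"type":"array","items":{"type":"number"}},"dp":{"type":"array","items":{"type":"array","items":{"type":"number"}}},"spin":{"type":"array","items":{"type":"number"}}},"required":["hand","dp","spin"]}

```bash
mkdir -p pics; ls
python3 - <<'E'
from bench import manip
import cv2,numpy as np
print(manip.observe())
for n in ("scene","top"):
    c=manip.read_camera(n); cv2.imwrite(f"pics/{n}0.png",c["color"]); np.savez(f"pics/{n}0.npz",**c)
    print(n,c["camera_matrix"],c["cam_to_world"].round(4))
a=cv2.imread("pics/scene0.png");b=cv2.imread("pics/top0.png")
cv2.imwrite("pics/s0b.png",cv2.resize(a,(800,600),interpolation=cv2.INTER_CUBIC))
cv2.imwrite("pics/t0b.png",cv2.resize(b,(800,600),interpolation=cv2.INTER_CUBIC))
E
```

```text
pics
{'clock': 0.0, 'joint_positions': array([ 7.37395125e+01,  1.38318620e+01,  2.14609212e-01,  7.65017384e+01,
       -4.12580764e-04,  9.00007281e+01]), 'joint_vel': array([ 0.20051272,  0.03579014, -0.08315349, -0.0229997 ,  0.02216739,
       -0.0463394 ]), 'tau': array([-1.37337778e-03, -3.72316325e+01,  2.52408886e+01,  1.68764050e-02,
        5.23605377e-05,  9.35322561e-06]), 'eef_pos': array([0.13984042, 0.47943674, 0.24942181]), 'orientation': array([-179.80060999,   89.88100813, -106.06182517]), 'contact_force': array([0.4045103 , 0.22330389, 0.16284543]), 'moment': array([ 0.01844359,  0.03751227, -0.00554134]), 'gripper_width': 0.08528629539728538}
scene [[397.09999133   0.         259.02102864]
 [  0.         397.09999133 192.22310762]
 [  0.           0.           1.        ]] [[-0.4674  0.4933 -0.7336  1.351 ]
 [ 0.884   0.2715 -0.3807  0.4801]
 [ 0.0114 -0.8264 -0.5629  0.7483]
 [ 0.      0.      0.      1.    ]]
top [[469.69477017   0.         236.88417535]
 [  0.         469.69477017 192.98740689]
 [  0.           0.           1.        ]] [[ 0.0222 -0.9916  0.1277  0.3257]
 [-0.9997 -0.0231 -0.006   0.04  ]
 [ 0.0089 -0.1276 -0.9918  1.2603]
 [ 0.      0.      0.      1.    ]]
```

View pics/s0b.png

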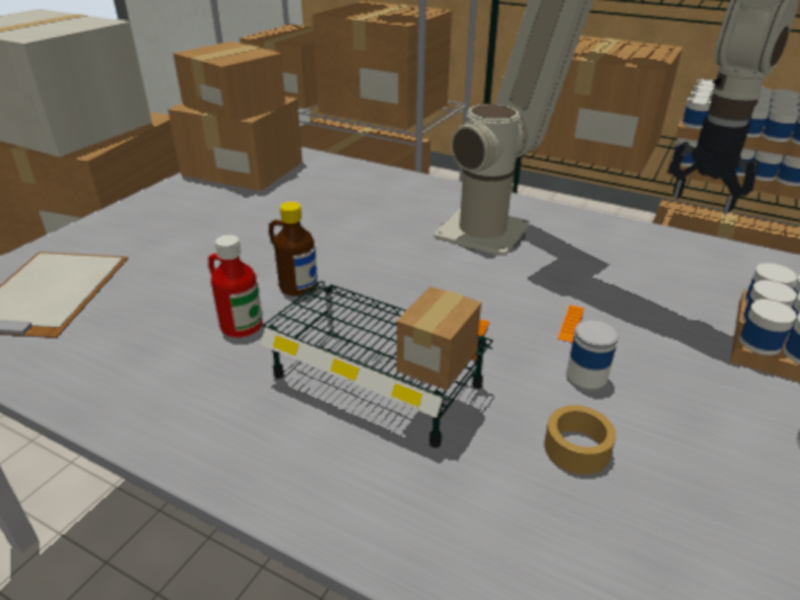

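View pics/t0b.png

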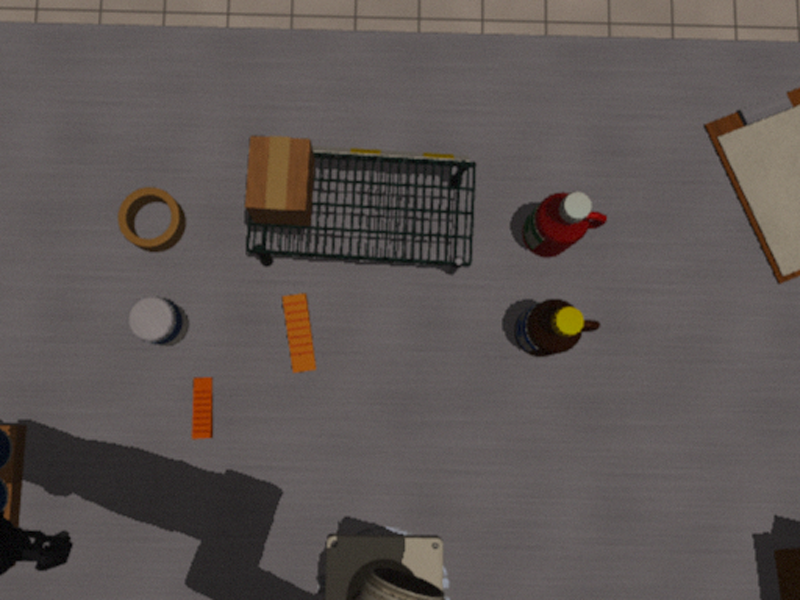

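The two wedge candidates in the 800x600 top picture are at (298,332), about 78x25 px (~130x42 mm), and at (202,407), about 60x19 px (~103x32 mm). The first fits the 130x40 mm size. I'll confirm that, and find its thin end, in one enlarged crop.

Run:
```python
import cv2,numpy as np
a=cv2.imread("pics/top0.png");b=cv2.imread("pics/scene0.png")
L=cv2.resize(a[85:290,110:215],None,fx=2.9,fy=2.9,interpolation=cv2.INTER_CUBIC)
R=cv2.resize(a[85:180,275:395],None,fx=4,fy=4,interpolation=cv2.INTER_CUBIC)
R2=cv2.resize(a[180:235,275:395],None,fx=4,fy=4,interpolation=cv2.INTER_CUBIC)
out=np.zeros((600,800,3),np.uint8)
out[:594,:304]=L[:594,:304]; out[:380,310:790]=R; out[380:600,310:790]=R2
cv2.imwrite("pics/c1.png",out)
```

```text
(no output)
```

View pics/c1.png

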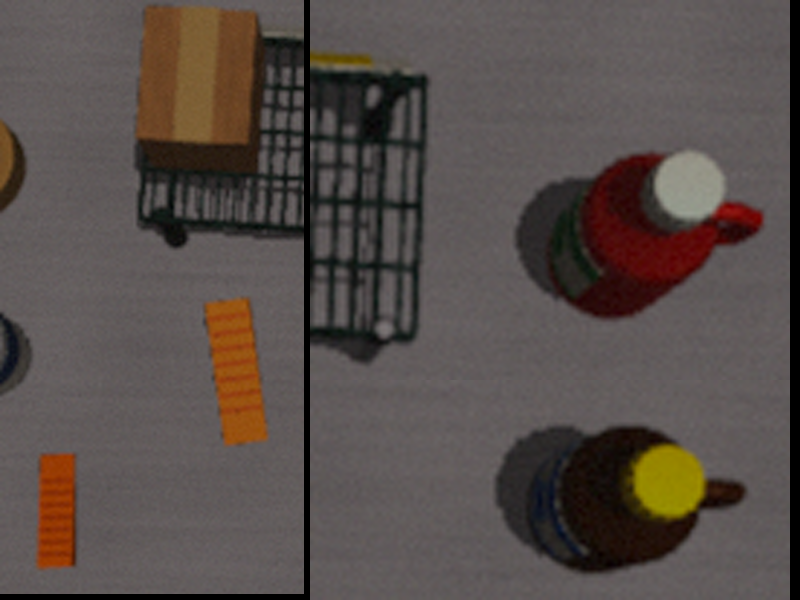

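```bash
cat > h.py <<'E'
import cv2,numpy as np
from scipy.spatial.transform import Rotation as Ro
def ray(c,uv,z):
    d=np.linalg.inv(c["camera_matrix"])@[uv[0],uv[1],1]; T=c["cam_to_world"]; d=T[:3,:3]@d; o=T[:3,3]
    return (o+d*(z-o[2])/d[2])
def proj(c,P):
    T=np.linalg.inv(c["cam_to_world"]); p=T[:3,:3]@np.asarray(P)+T[:3,3]; q=c["camera_matrix"]@p; return (q[:2]/q[2]).round(1)
E
python3 - <<'E'
from h import *
t=np.load("pics/top0.npz")
R=lambda x,y:(275+(x-310)/4,85+y/4); L=lambda x,y:(110+x/2.9,85+y/2.9)
def p(n,uv,z): print(n,np.round(uv,1),ray(t,uv,z).round(4))
p("deck bR",R(413,338),.11);p("deck fR",R(426,77),.11);p("deck bL",L(140,225),.11)
p("barefoot",R(383,328),.012)
for k in [(206,304),(247,299),(267,440),(226,444)]: p("wedge",L(*k),.01)
for k in [(39,456),(74,455),(74,567),(38,567)]: p("small",L(*k),.01)
p("red cap",R(690,187),.195);p("red handle",R(752,219),.13)
p("amb cap",R(671,482),.195);p("amb handle",R(738,492),.13)
p("red label",R(575,250),.06);p("amb label",R(548,505),.06)
E
python3 -c "
from scipy.spatial.transform import Rotation as R
print(R.from_euler('xyz',[-179.8,89.88,-106.06],degrees=True).as_matrix().round(3))"
```

```text
deck bR [300.8 169.5] [ 0.5364 -0.1246  0.11  ]
deck fR [304.  104.2] [ 0.7045 -0.132   0.11  ]
deck bL [158.3 162.6] [0.5455 0.2301 0.11  ]
barefoot [293.2 167. ] [ 0.5608 -0.1183  0.012 ]
wedge [181.  189.8] [0.4918 0.1824 0.01  ]
wedge [195.2 188.1] [0.4973 0.1447 0.01  ]
wedge [202.1 236.7] [0.3677 0.1221 0.01  ]
wedge [187.9 238.1] [0.3632 0.1594 0.01  ]
small [123.4 242.2] [0.3485 0.3292 0.01  ]
small [135.5 241.9] [0.3501 0.2974 0.01  ]
small [135.5 280.5] [0.2497 0.2924 0.01  ]
small [123.1 280.5] [0.249  0.3248 0.01  ]
red cap [370.  131.8] [ 0.6141 -0.2736  0.195 ]
red handle [385.5 139.8] [ 0.6123 -0.3309  0.13  ]
amb cap [365.2 205.5] [ 0.4409 -0.2603  0.195 ]
amb handle [382. 208.] [ 0.4428 -0.3193  0.13  ]
red label [341.2 147.5] [ 0.6065 -0.2374  0.06  ]
amb label [334.5 211.2] [ 0.4388 -0.219   0.06  ]
[[-0.001 -0.96   0.28 ]
 [-0.002  0.28   0.96 ]
 [-1.    -0.    -0.002]]
```

The upper wedge is the one meant: its corners come out at 131x38 mm, against about 100x32 mm for the lower one. I can't yet tell which end is thin, so I'm moving the wrist camera over it to see.

Call:
arm_command:
  hand: [0.085, 0.085, 0.085, 0.085, 0.085, 0.085, 0.085, 0.085, 0.085, 0.085, 0.085, 0.085]
  dp:
    - [0.006, -0.043, -0.03]
    - [0.006, -0.043, -0.03]
    - [0.006, -0.043, -0.03]
    - [0.006, -0.043, -0.03]
    - [0.006, -0.043, -0.03]
    - [0.006, -0.043, -0.03]
    - [0.006, -0.043, -0.03]
    - [0.006, -0.043, -0.03]
    - [0, 0, 0]
    - [0, 0, 0]
    - [0, 0, 0]
    - [0, 0, 0]
  spin: [0, 0, 0, 0, 0, 0, 0, 0, -8.8, -8.8, -8.8, 0]

```text
clock: 1.6
eef_pos: [0.4028, 0.1531, 0.202]
orientation: [101.7, 89.9, -158.3]
contact_force: [0.2, 0.8, -0.6]
gripper_width: 0.0851
```

```bash
cat >> h.py <<'E'
def state():
    from bench import manip
    s=manip.observe(); R=Ro.from_euler('xyz',s["orientation"],degrees=True).as_matrix()
    print("t",round(s["clock"],2),"p",s["eef_pos"].round(4),"jawyaw",round(np.degrees(np.arctan2(R[1,2],R[0,2])),2),"tilt",R[2].round(3),"F",s["contact_force"].round(2),"w",round(s["gripper_width"],4),"J",s["joint_positions"].round(1))
    return s,R
def go(xyz,s,R): 
    d=R.T@(np.array(xyz)-s["eef_pos"]); print("dp",d.round(4),"n",np.linalg.norm(d).round(4)); return d
def snap(cam,name,box=None,f=1.5625):
    from bench import manip
    c=manip.read_camera(cam); np.savez(f"pics/{name}.npz",**c); im=c["color"]
    if box: im=im[box[1]:box[3],box[0]:box[2]]
    cv2.imwrite(f"pics/{name}.png",cv2.resize(im,None,fx=f,fy=f,interpolation=cv2.INTER_CUBIC)); return c
E
python3 - <<'E'
from h import *
state(); snap("wrist","w1")
E
```

```text
t 1.6 p [0.4028 0.1531 0.202 ] jawyaw 100.02 tilt [-1.     0.001 -0.   ] F [ 0.22  0.78 -0.57] w 0.0851 J [ 20.8   7.7 -14.7  67.7  -0.   10.8]
```

View pics/w1.png

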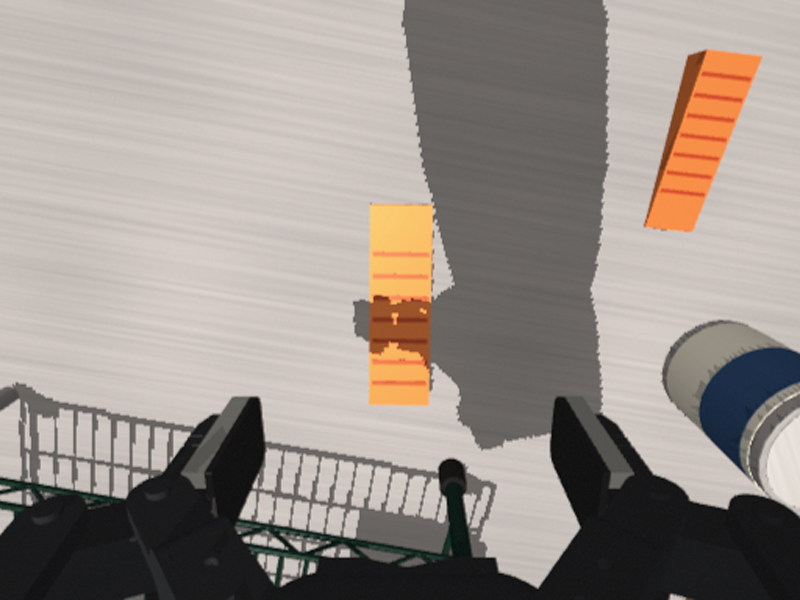

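Run:
```python
from h import *
c=np.load("pics/w1.npz"); print(c["cam_to_world"].round(3))
for z0,z1 in ((.002,.026),(.026,.002)):
    k=[(370,205,z0),(434,205,z0),(430,405,z1),(370,405,z1)]
    P=[ray(c,(u/1.5625,v/1.5625),z) for u,v,z in k]
    print("top z",z0,[p.round(4) for p in P],"w",np.linalg.norm(P[0]-P[1]).round(4),np.linalg.norm(P[3]-P[2]).round(4),"len",np.linalg.norm((P[0]+P[1]-P[2]-P[3])[:2]/2).round(4))
snap_im=cv2.imread("pics/w1.png"); 
cv2.imwrite("pics/w1c.png",cv2.resize(c["color"][115:275,210:310],None,fx=3.7,fy=3.7,interpolation=cv2.INTER_CUBIC))
```

```text
[[-0.175  0.936  0.306  0.324]
 [ 0.985  0.166  0.055  0.139]
 [ 0.001  0.311 -0.95   0.327]
 [ 0.     0.     0.     1.   ]]
top z 0.002 [array([0.3691, 0.1229, 0.002 ]), array([0.362 , 0.1631, 0.002 ]), array([0.4906, 0.1842, 0.026 ]), array([0.4976, 0.1444, 0.026 ])] w 0.0408 0.0404 len 0.1303
top z 0.026 [array([0.3658, 0.1241, 0.026 ]), array([0.3592, 0.1613, 0.026 ]), array([0.5038, 0.1878, 0.002 ]), array([0.5114, 0.1448, 0.002 ])] w 0.0378 0.0436 len 0.1471
```

View pics/w1c.png

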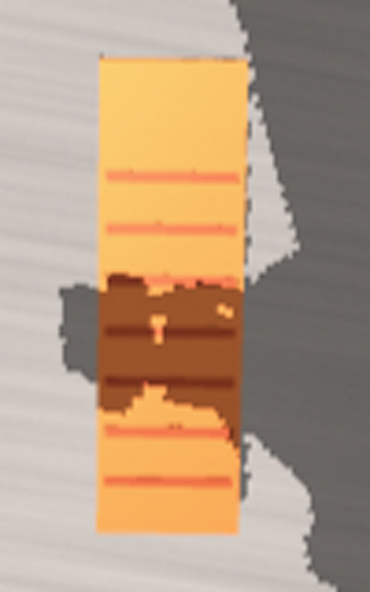

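The wrist view settles it. With the thin end at the top of the picture (robot side), both ends come out 40.6 mm wide and the length 130.3 mm. The other way round doesn't fit. So the thin end points at the robot and the thick end is at world (0.494, 0.164). I'll grip near the thick end.

Call:
arm_command:
  hand: [0.085, 0.085, 0.085, 0.085, 0.085, 0.085, 0.03, 0.03, 0.03, 0.03, 0.03]
  dp:
    - [0.03, -0.036, -0.0024]
    - [0.03, -0.036, -0.0024]
    - [0.037, 0, 0]
    - [0.037, 0, 0]
    - [0.037, 0, 0]
    - [0.011, 0, 0]
    - [0, 0, 0]
    - [0, 0, 0]
    - [0, 0, 0]
    - [0, 0, 0]
    - [0, 0, 0]
  spin: [0, 0, 0, 0, 0, 0, 0, 0, 0, 0, 0]

```text
clock: 3.02
eef_pos: [0.4764, 0.1618, 0.0222]
orientation: [-82.3, 89.8, 17.8]
contact_force: [-0.2, 0.1, 7.5]
gripper_width: 0.0389
```

Run:
```python
from h import *
s,R=state(); go((.40,-.05,.08),s,R)
```

```text
t 3.02 p [0.4764 0.1618 0.0222] jawyaw 100.13 tilt [-1.    -0.004  0.001] F [-0.22  0.11  7.53] w 0.0389 J [ 18.8  26.7 -18.8  44.3  -0.    8.6]
dp [-0.0583  0.1122 -0.195 ] n 0.2324
```

Call:
arm_command:
  hand: [0.03, 0.03, 0.03, 0.03, 0.03, 0.03, 0.03, 0.03, 0.03, 0.03, 0.03, 0.03]
  dp:
    - [-0.03, 0, 0]
    - [-0.03, 0.022, -0.02]
    - [0, 0.03, -0.044]
    - [0, 0.03, -0.044]
    - [0, 0.03, -0.044]
    - [0, 0, -0.043]
    - [0, 0, 0]
    - [0, 0, 0]
    - [0, 0, 0]
    - [0, 0, 0]
    - [0, 0, 0]
    - [0, 0, 0]
  spin: [0, 0, 0, 0, 0, 0, 10.7, 10.7, 10.7, 10.7, 10.7, 10.7]

```text
clock: 4.53
eef_pos: [0.399, -0.0505, 0.0808]
orientation: [-42.7, 89.9, -7.2]
contact_force: [0.6, -0.5, -0.8]
gripper_width: 0.0385
```

Call:
arm_command:
  hand: [0.03, 0.03, 0.03, 0.03, 0.03, 0.03, 0.03, 0.03, 0.03, 0.03, 0.03, 0.03]
  dp:
    - [0, 0, 0]
    - [0, 0, 0]
    - [0, 0, 0]
    - [0, 0, 0]
    - [0, 0, 0]
    - [0, 0, 0]
    - [0, 0, 0]
    - [0, 0, 0]
    - [0, 0, 0]
    - [0, 0, 0]
    - [0, 0, 0]
    - [0, 0, 0]
  spin: [10.7, 10.7, 10.7, 10.7, 10.7, 10.7, 10.7, 10.7, 10.7, 10.7, 10.7, 10.0]

```text
clock: 6.02
eef_pos: [0.3989, -0.0504, 0.0808]
orientation: [87.5, 90.0, -4.6]
contact_force: [0.5, 1.2, -0.7]
gripper_width: 0.0384
```

Run:
```python
from h import *
s,R=state(); go((.445,-.103,.08),s,R); snap("wrist","w2")
```

```text
t 6.03 p [ 0.3989 -0.0504  0.0808] jawyaw -92.1 tilt [-1.     0.001  0.   ] F [ 0.49  1.24 -0.7 ] w 0.0384 J [ -7.2  12.4 -29.6  48.    0.  174.9]
dp [0.0008 0.048  0.0508] n 0.0699
```

View pics/w2.png

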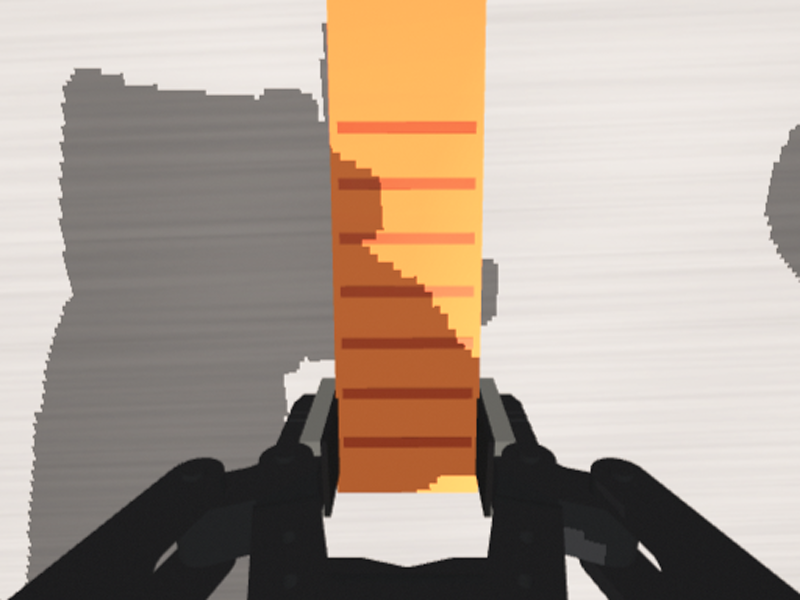

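Call:
arm_command:
  hand: [0.03, 0.03, 0.03, 0.03, 0.03]
  dp:
    - [0, 0.004, 0.0255]
    - [0, 0.004, 0.0255]
    - [0.035, 0, 0]
    - [0.0225, 0, 0]
    - [0, 0, 0]
  spin: [0, 0, 0, 0, 0]

```text
clock: 6.7
eef_pos: [0.4047, -0.1017, 0.0224]
orientation: [-101.9, 89.9, 166.4]
contact_force: [0.3, -0.6, -1.0]
gripper_width: 0.0386
```

Run:
```python
from h import *
s,R=state(); c=snap("scene","s2",(150,150,350,300),4)
t=snap("top","t2",(180,80,420,250),3.3); print(s["moment"])
```

```text
t 6.7 p [ 0.4047 -0.1017  0.0224] jawyaw -91.65 tilt [-1.    -0.001 -0.   ] F [ 0.32 -0.61 -0.98] w 0.0386 J [-14.1  19.4 -31.3  39.4  -0.  167.6]
[0.00253394 0.02934853 0.01346183]
```

View pics/s2.png

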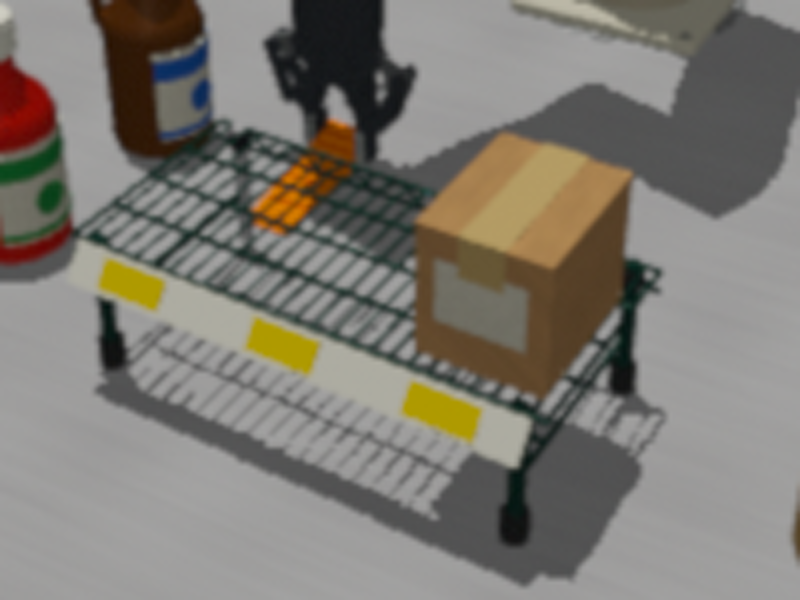

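Run:
```python
from h import *
c=np.load("pics/s2.npz")
f=lambda u,v,z:print((u,v),ray(c,(150+u/4,150+v/4),z).round(4))
f(248,252,.009);f(252,222,.002);f(286,233,.002);f(243,140,.11)
print("foot pred",(proj(c,(.541,-.107,.009))-150)*4,"leg top",(proj(c,(.541,-.107,.11))-150)*4,"tip",(proj(c,(.5167,-.126,.002))-150)*4,(proj(c,(.5167,-.086,.002))-150)*4)
```

```text
(248, 252) [ 0.557  -0.0933  0.009 ]
(252, 222) [ 0.5151 -0.1177  0.002 ]
(286, 233) [ 0.5145 -0.0862  0.002 ]
(243, 140) [ 0.5541 -0.0929  0.11  ]
foot pred [244.4 236. ] leg top [236.8 126.4] tip [242. 220.] [284.8 234.4]
```

View pics/t2.png

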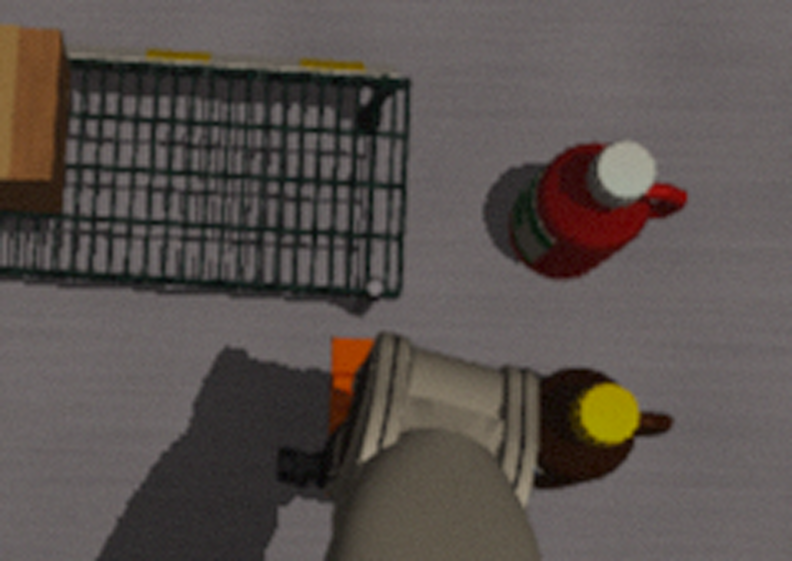

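Run:
```python
from h import *
from scipy.optimize import least_squares
c=np.load("pics/s2.npz");t=np.load("pics/t2.npz")
for P in [(.5364,-.1246,.11),(.7045,-.132,.11),(.5455,.2301,.11)]: print(P,"scene crop",(proj(c,P)-150)*4)
im=c["color"]
cv2.imwrite("pics/s2c.png",cv2.resize(im[165:230,165:265],None,fx=8,fy=8,interpolation=cv2.INTER_CUBIC))
# rack pose fit: capped feet from scene (crop px), z~.01, and top corners
S=[((113,360),(.08,-.16,.008)),((515,535),(.08,.16,.008)),((622,385),(-.08,.16,.008))]
T=[((300.8,169.5),(-.085,-.18,.11)),((304,104.2),(.085,-.18,.11)),((158.3,162.6),(-.085,.18,.11))]
def w(q,L): 
    a=q[2]; return np.array([q[0]+L[0]*np.cos(a)-L[1]*np.sin(a),q[1]+L[0]*np.sin(a)+L[1]*np.cos(a),L[2]])
def res(q,use): 
    r=[]
    if "s" in use: r+=[proj(c,w(q,L))-(150+np.array(u)/4) for u,L in S]
    if "t" in use: r+=[proj(t,w(q,L))-np.array(u) for u,L in T]
    return np.concatenate(r)
for use in ("s","t","st"):
    f=least_squares(res,[.626,.05,-.03],args=(use,),diff_step=1e-3); q=f.x
    print(use,q[:2].round(4),np.degrees(q[2]).round(2),f.fun.round(1),"foot",w(q,(-.08,-.16,.009)).round(4))
```

```text
(0.5364, -0.1246, 0.11) scene crop [220.8 117.6]
(0.7045, -0.132, 0.11) scene crop [ 69.6 232. ]
(0.5455, 0.2301, 0.11) scene crop [661.2 263.6]
s [0.6315 0.0512] -1.72 [-1.2 -0.2 -0.2 -0.9 -0.5 -0.8] foot [ 0.5467 -0.1064  0.009 ]
t [0.6254 0.0502] -1.72 [ 1.   0.6  0.1 -0.1 -1.  -0.2] foot [ 0.5406 -0.1074  0.009 ]
st [0.6281 0.0501] -1.72 [-0.7 -1.  -0.1 -1.9 -0.4 -1.7  1.  -0.5  0.1 -1.2 -1.  -1.3] foot [ 0.5434 -0.1074  0.009 ]
```

View pics/s2c.png

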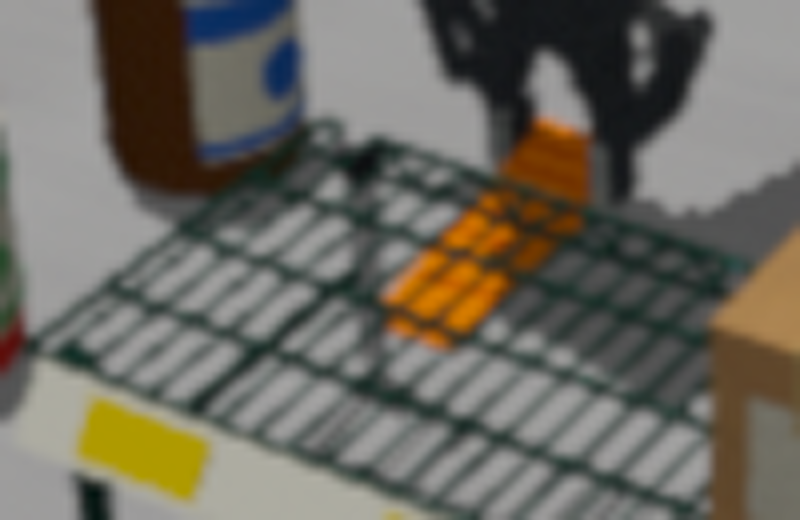

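Both cameras agree on the rack pose: (0.628, 0.050), yaw -1.7°, bare foot near (0.543, -0.107). The wedge is lined up with it to 2 mm. Next I push, watching the force.

Call:
arm_command:
  hand: [0.03, 0.03, 0.03, 0.03, 0.03]
  dp:
    - [0, 0.012, 0]
    - [0, 0.012, 0]
    - [0, 0.012, 0]
    - [0, 0.01, 0]
    - [0, 0, 0]
  spin: [0, 0, 0, 0, 0]

```text
clock: 7.42
eef_pos: [0.4522, -0.1031, 0.0227]
orientation: [84.3, 90.0, -7.5]
contact_force: [0.4, 0.0, -0.5]
gripper_width: 0.0383
```

Call:
arm_command:
  hand: [0.03, 0.03, 0.03, 0.03]
  dp:
    - [0, 0.002, 0]
    - [0, 0.002, 0]
    - [0, 0.001, 0]
    - [0, 0, 0]
  spin: [0, 0, 0, 0]

```text
clock: 7.92
eef_pos: [0.4557, -0.1032, 0.0226]
orientation: [-96.0, 89.9, 172.3]
contact_force: [-1.7, 0.2, -1.7]
gripper_width: 0.0384
```

Call:
arm_command:
  hand: [0.03, 0.03, 0.03, 0.03]
  dp:
    - [0, 0.001, 0]
    - [0, 0.001, 0]
    - [0, 0, 0]
    - [0, 0, 0]
  spin: [0, 0, 0, 0]

```text
clock: 8.43
eef_pos: [0.4578, -0.1032, 0.0226]
orientation: [-95.5, 89.9, 172.7]
contact_force: [-1.3, -1.0, -1.9]
gripper_width: 0.0386
```

Call:
arm_command:
  hand: [0.03, 0.03, 0.03, 0.03]
  dp:
    - [0, 0.001, 0]
    - [0, 0.001, 0]
    - [0, 0, 0]
    - [0, 0, 0]
  spin: [0, 0, 0, 0]

```text
clock: 8.93
eef_pos: [0.4597, -0.1033, 0.0225]
orientation: [-96.0, 89.9, 172.2]
contact_force: [-3.7, -0.3, -4.1]
gripper_width: 0.0385
```

Call:
arm_command:
  hand: [0.03, 0.03, 0.03, 0.03]
  dp:
    - [0, 0.001, 0]
    - [0, 0.001, 0]
    - [0, 0, 0]
    - [0, 0, 0]
  spin: [0, 0, 0, 0]

```text
clock: 9.43
eef_pos: [0.4612, -0.1033, 0.0224]
orientation: [-94.6, 89.9, 173.6]
contact_force: [-4.8, -0.7, -4.3]
gripper_width: 0.0387
```

Call:
arm_command:
  hand: [0.03, 0.03, 0.03, 0.03]
  dp:
    - [0, 0.001, 0]
    - [0, 0.001, 0]
    - [0, 0, 0]
    - [0, 0, 0]
  spin: [0, 0, 0, 0]

```text
clock: 9.93
eef_pos: [0.462, -0.1033, 0.0222]
orientation: [-92.2, 89.7, 176.0]
contact_force: [-7.1, 0.2, -3.5]
gripper_width: 0.0388
```

Call:
arm_command:
  hand: [0.03, 0.03, 0.03, 0.03]
  dp:
    - [0, 0.001, 0]
    - [0, 0.001, 0]
    - [0, 0, 0]
    - [0, 0, 0]
  spin: [0, 0, 0, 0]

```text
clock: 10.42
eef_pos: [0.4639, -0.1036, 0.0222]
orientation: [-84.7, 89.7, -176.5]
contact_force: [-7.8, -0.8, -3.2]
gripper_width: 0.0387
```

Run:
```python
from h import *
state(); t0=np.load("pics/t2.npz")["color"]; s0=np.load("pics/s2.npz")["color"]
t=snap("top","t3")["color"]; s=snap("scene","s3",(165,165,265,230),8)["color"]
g=lambda a:cv2.cvtColor(a,cv2.COLOR_BGR2GRAY).astype(np.float32)
print("top rack shift px",cv2.phaseCorrelate(g(t0[95:155,200:300]),g(t[95:155,200:300])))
print("scene carton",cv2.phaseCorrelate(g(s0[180:250,250:315]),g(s[180:250,250:315])))
print("scene strip",cv2.phaseCorrelate(g(s0[205:265,165:285]),g(s[205:265,165:285])))
```

```text
t 10.43 p [ 0.4639 -0.1036  0.0222] jawyaw -91.8 tilt [-1.    -0.005  0.   ] F [-7.75 -0.81 -3.21] w 0.0387 J [-1.250e+01  2.450e+01 -2.260e+01  4.310e+01 -1.000e-01  1.693e+02]
top rack shift px ((-0.0513437286822267, -0.5027185406450734), 0.7916625003814697)
scene carton ((-0.08945038151916407, 0.28430366506876936), 0.7930096947116616)
scene strip ((-0.2512974498624416, 0.34552517115949755), 0.9134977010885874)
```

Call:
arm_command:
  hand: [0.05, 0.06, 0.07, 0.07, 0.07, 0.07, 0.07]
  dp:
    - [0, 0, 0]
    - [0, 0, 0]
    - [0, 0, 0]
    - [0, 0, 0]
    - [-0.02, 0, 0]
    - [-0.03, 0, 0]
    - [-0.04, -0.02, 0]
  spin: [0, 0, 0, 0, 0, 0, 0]

```text
clock: 11.4
eef_pos: [0.4469, -0.1029, 0.1134]
orientation: [100.1, 90.0, 8.3]
contact_force: [0.6, -0.3, 0.7]
gripper_width: 0.0702
```

Run:
```python
from h import *
s,R=state(); t0=np.load("pics/t2.npz")["color"]; s0=np.load("pics/s2.npz")["color"]
w=snap("wrist","w4"); t=snap("top","t4")["color"]; s=snap("scene","s4",(165,165,265,230),8)["color"]
g=lambda a:cv2.cvtColor(a,cv2.COLOR_BGR2GRAY).astype(np.float32)
print("top rack shift px",cv2.phaseCorrelate(g(t0[95:155,200:300]),g(t[95:155,200:300])))
print("scene strip",cv2.phaseCorrelate(g(s0[205:265,165:285]),g(s[205:265,165:285])))
```

```text
t 11.4 p [ 0.4469 -0.1029  0.1134] jawyaw -91.73 tilt [-1.  0. -0.] F [ 0.61 -0.33  0.73] w 0.0702 J [-13.   15.6 -19.2  55.2   0.  168.8]
top rack shift px ((-0.060594917744701604, -0.4908717696428546), 0.8394183320999146)
scene strip ((-0.29293548773115674, 0.36872961592237985), 0.9254824050267537)
```

View pics/w4.png

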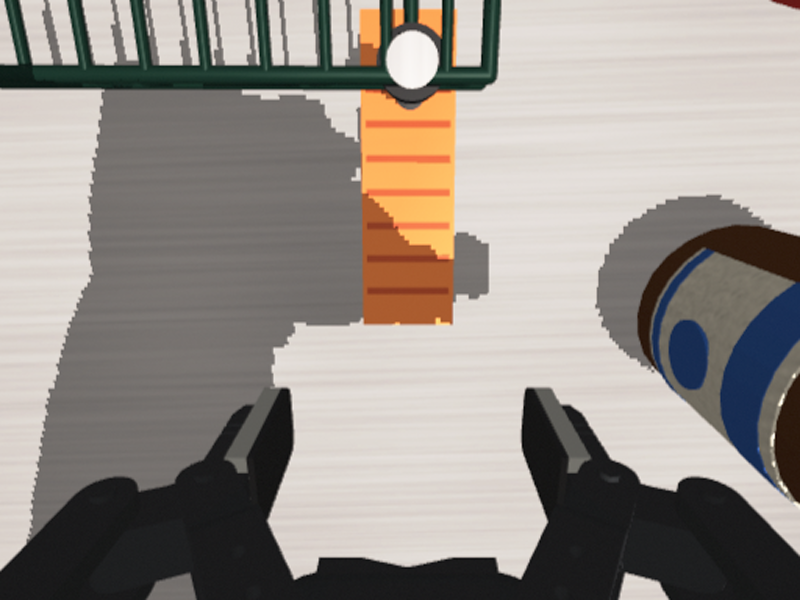

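The picture shows the wedge under the bright leg, which sits at (412,60) within the wedge's width of u 361 to 455. After release the rack stayed where it was, shifted about 1 mm by the push. I'll check the numbers and then go for the red jug.

Call:
arm_command:
  hand: [0.07, 0.07, 0.085, 0.085, 0.085, 0.085, 0.085, 0.085, 0.085]
  dp:
    - [-0.047, 0, 0]
    - [-0.047, 0, 0]
    - [-0.047, 0, 0]
    - [-0.046, 0, 0]
    - [0, 0.0344, 0.0332]
    - [0, 0.0344, 0.0332]
    - [0, 0.0344, 0.0332]
    - [0, 0.0344, 0.0332]
    - [0, 0.0344, 0.0332]
  spin: [0, 0, 0, 0, 0, 0, 0, 0, 0]

```text
clock: 12.68
eef_pos: [0.6144, -0.2753, 0.298]
orientation: [-121.4, 89.9, 146.9]
contact_force: [1.1, 1.0, 0.5]
gripper_width: 0.0851
```

Call:
arm_command:
  hand: [0.085, 0.085, 0.085, 0.085, 0.085, 0.085, 0.085, 0.085, 0.085, 0.085, 0.085, 0.085]
  dp:
    - [0, 0, 0]
    - [0, 0, 0]
    - [0, 0, 0]
    - [0, 0, 0]
    - [0, 0, 0]
    - [0, 0, 0]
    - [0, 0, 0]
    - [0, 0, 0]
    - [0, 0, 0]
    - [0, 0, 0]
    - [0, 0, 0]
    - [0, 0, 0]
  spin: [-10.7, -10.7, -10.7, -10.7, -10.7, -10.7, -10.7, -10.7, -10.7, -10.7, -10.7, -10.7]

```text
clock: 14.18
eef_pos: [0.6134, -0.2742, 0.2978]
orientation: [116.5, 89.9, 153.5]
contact_force: [1.1, -0.4, -0.7]
gripper_width: 0.0848
```

Run:
```python
from h import *
from scipy.optimize import least_squares
w=np.load("pics/w4.npz")
thick=ray(w,(407/1.5625,323/1.5625),.026); thin=ray(w,(407/1.5625,10/1.5625),.002)
print("thick",thick.round(4),"thin",thin.round(4)); o=(thick+thin)/2;d=(thin-thick)[:2];d/=np.linalg.norm(d)
leg=ray(w,(412/1.5625,60/1.5625),.11); print("leg",leg.round(4),"foot in wedge x",(d@(leg-o)[:2]).round(4),"y",(d[0]*(leg-o)[1]-d[1]*(leg-o)[0]).round(4))
s,R=state(); t=np.load("pics/top0.npz")
print("cap proj in wrist? top refine:")
for n,cap,h in (("red",(370,131.8),(387.6,140.6)),("amb",(365.2,205.5),(383.3,208.2))):
    a=ray(t,cap,.195)
    for z in (.09,.11,.13):
        v=(a-ray(t,h,z))[:2]; print(n,a.round(4),z,np.linalg.norm(v).round(4),np.degrees(np.arctan2(v[1],v[0])).round(1))
go((.6141,-.2736,.178),s,R)
c=snap("wrist","w5")
```

```text
thick [ 0.4477 -0.1035  0.026 ] thin [ 0.5771 -0.1073  0.002 ]
leg [ 0.544  -0.1075  0.11  ] foot in wedge x 0.0317 y -0.0012
t 14.18 p [ 0.6134 -0.2742  0.2978] jawyaw 37.0 tilt [-1.     0.002 -0.001] F [ 1.09 -0.39 -0.75] w 0.0848 J [-24.1  35.   39.6  94.7   0.   28.9]
cap proj in wrist? top refine:
red [ 0.6139 -0.2736  0.195 ] 0.09 0.076 94.9
red [ 0.6139 -0.2736  0.195 ] 0.11 0.069 91.2
red [ 0.6139 -0.2736  0.195 ] 0.13 0.0625 86.7
amb [ 0.4409 -0.2602  0.195 ] 0.09 0.0752 94.3
amb [ 0.4409 -0.2602  0.195 ] 0.11 0.0687 92.9
amb [ 0.4409 -0.2602  0.195 ] 0.13 0.0622 91.4
dp [ 0.1198 -0.0002  0.001 ] n 0.1198
```

Call:
arm_command:
  hand: [0.085, 0.085, 0.085, 0.085, 0.03, 0.03, 0.03, 0.03, 0.03]
  dp:
    - [0.035, 0, 0]
    - [0.035, 0, 0.001]
    - [0.035, 0, 0]
    - [0.015, 0, 0]
    - [0, 0, 0]
    - [0, 0, 0]
    - [0, 0, 0]
    - [0, 0, 0]
    - [0, 0, 0]
  spin: [0, 0, 0, 0, 0, 0, 0, 0, 0]

```text
clock: 15.35
eef_pos: [0.6152, -0.2739, 0.1821]
orientation: [-58.2, 89.7, -21.5]
contact_force: [1.5, 0.2, 5.7]
gripper_width: 0.0406
```

Run:
```python
from h import *
s,R=state(); s["eef_pos"]=s["eef_pos"]; go((.629,.050,.34),s,R)
```

```text
t 15.35 p [ 0.6152 -0.2739  0.1821] jawyaw 36.64 tilt [-1.    -0.004  0.003] F [1.53 0.16 5.69] w 0.0406 J [-24.   35.6  23.6  77.7   0.   29.4]
dp [-0.1584  0.2511  0.2048] n 0.3607
```

Call:
arm_command:
  hand: [0.03, 0.03, 0.03, 0.03, 0.03, 0.03, 0.03, 0.03, 0.03, 0.03, 0.03, 0.03]
  dp:
    - [-0.02, 0, 0]
    - [-0.045, 0, 0]
    - [-0.055, 0, 0]
    - [-0.04, 0.016, 0.013]
    - [0, 0.031, 0.026]
    - [0, 0.038, 0.031]
    - [0, 0.041, 0.033]
    - [0, 0.041, 0.033]
    - [0, 0.038, 0.031]
    - [0, 0.031, 0.026]
    - [0, 0.016, 0.013]
    - [0, 0, 0]
  spin: [0, 0, 0, 0, 0, 0, 0, 0, 0, 0, 0, 0]

```text
clock: 16.85
eef_pos: [0.6282, 0.0528, 0.338]
orientation: [156.5, 89.8, -166.8]
contact_force: [0.8, -1.8, -5.5]
gripper_width: 0.0404
```

Call:
arm_command:
  hand: [0.03, 0.03, 0.03, 0.03, 0.03, 0.03, 0.03, 0.03, 0.03, 0.03, 0.03]
  dp:
    - [0, 0, 0]
    - [0, 0, 0]
    - [0, 0, 0]
    - [0, 0, 0]
    - [0, 0, 0]
    - [0, 0, 0]
    - [0, 0, 0]
    - [0, 0, 0]
    - [0, 0, 0]
    - [0, 0, 0]
    - [0, 0, 0]
  spin: [6, 10, 10, 10, 10, 10, 10, 10, 10, 6, 0]

```text
clock: 18.23
eef_pos: [0.6286, 0.0496, 0.3391]
orientation: [-87.5, 89.9, -142.9]
contact_force: [-0.5, 0.5, -7.7]
gripper_width: 0.0408
```

Run:
```python
from h import *
s,R=state(); go((.629,.050,.305),s,R)
t=snap("top","t6",(180,60,380,210),4); snap("scene","s6",(150,120,350,270),4)
```

```text
t 18.23 p [0.6286 0.0496 0.3391] jawyaw -55.42 tilt [-1.    -0.002  0.   ] F [-0.54  0.48 -7.69] w 0.0408 J [ 4.50e+00  2.96e+01  3.66e+01  9.71e+01 -1.00e-01  1.50e+02]
dp [ 0.0341  0.0006 -0.0001] n 0.0341
```

View pics/s6.png

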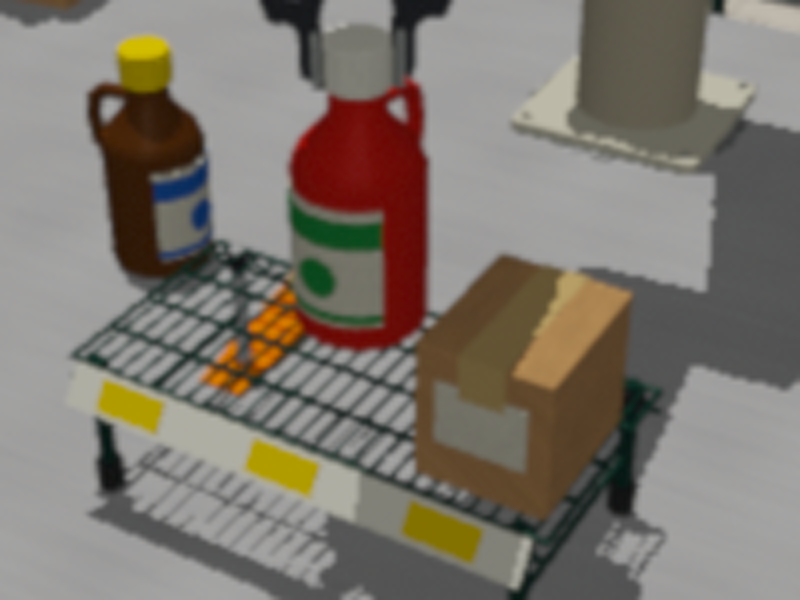

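Call:
arm_command:
  hand: [0.03, 0.03, 0.03, 0.03]
  dp:
    - [0.02, 0, 0]
    - [0.018, 0, 0]
    - [0.004, 0, 0]
    - [0.002, 0, 0]
  spin: [-2, 0, 0, 0]

```text
clock: 18.82
eef_pos: [0.6289, 0.0514, 0.296]
orientation: [10.0, 90.0, -43.4]
contact_force: [-0.6, 0.4, -7.1]
gripper_width: 0.0407
```

Call:
arm_command:
  hand: [0.03, 0.03, 0.03]
  dp:
    - [0.001, 0, 0]
    - [0.001, 0, 0]
    - [0, 0, 0]
  spin: [0, 0, 0]

```text
clock: 19.2
eef_pos: [0.6289, 0.0516, 0.2941]
orientation: [51.4, 90.0, -1.9]
contact_force: [-0.2, 0.4, -7.0]
gripper_width: 0.0404
```

Call:
arm_command:
  hand: [0.03, 0.03, 0.03]
  dp:
    - [0.001, 0, 0]
    - [0.001, 0, 0]
    - [0, 0, 0]
  spin: [0, 0, 0]

```text
clock: 19.58
eef_pos: [0.6289, 0.0517, 0.2922]
orientation: [67.7, 90.0, 14.4]
contact_force: [0.4, 0.4, -5.7]
gripper_width: 0.0403
```

Call:
arm_command:
  hand: [0.03, 0.03, 0.03]
  dp:
    - [0.001, 0, 0]
    - [0, 0, 0]
    - [0, 0, 0]
  spin: [0, 0, 0]

```text
clock: 19.95
eef_pos: [0.6291, 0.0519, 0.292]
orientation: [69.5, 89.9, 16.2]
contact_force: [-0.6, 1.5, 1.9]
gripper_width: 0.0405
```

Call:
arm_command:
  hand: [0.05, 0.06, 0.085, 0.085, 0.085, 0.085, 0.085]
  dp:
    - [0, 0, 0]
    - [0, 0, 0]
    - [0, 0, 0]
    - [0, 0, 0]
    - [-0.01, 0, 0]
    - [-0.02, 0, 0]
    - [-0.035, 0, 0]
  spin: [0, 0, 0, 0, 0, 0, 0]

```text
clock: 20.82
eef_pos: [0.6283, 0.0516, 0.3558]
orientation: [-120.5, 89.9, -173.9]
contact_force: [1.2, 0.3, 1.1]
gripper_width: 0.0849
```

Run:
```python
from h import *
s,R=state(); go((.4409,-.2602,.30),s,R)
```

```text
t 20.82 p [0.6283 0.0516 0.3558] jawyaw -53.36 tilt [-1.    -0.002 -0.001] F [1.23 0.29 1.14] w 0.0849 J [  4.7  30.   39.8  99.9  -0.  148.1]
dp [ 0.0564 -0.3363  0.1384] n 0.368
```

Call:
arm_command:
  hand: [0.085, 0.085, 0.085, 0.085, 0.085, 0.085, 0.085, 0.085]
  dp:
    - [0, -0.042, 0.0173]
    - [0, -0.042, 0.0173]
    - [0, -0.042, 0.0173]
    - [0, -0.042, 0.0173]
    - [0.014, -0.042, 0.0173]
    - [0.014, -0.042, 0.0173]
    - [0.014, -0.042, 0.0173]
    - [0.014, -0.042, 0.0173]
  spin: [0, 0, 0, 0, 0, 0, 0, 0]

```text
clock: 21.82
eef_pos: [0.4411, -0.2613, 0.3005]
orientation: [19.6, 89.9, -33.7]
contact_force: [-0.9, -0.7, -0.5]
gripper_width: 0.0849
```

Call:
arm_command:
  hand: [0.085, 0.085, 0.085, 0.085, 0.085, 0.085, 0.085, 0.085, 0.085, 0.085]
  dp:
    - [0, 0, 0]
    - [0, 0, 0]
    - [0, 0, 0]
    - [0, 0, 0]
    - [0, 0, 0]
    - [0, 0, 0]
    - [0, 0, 0]
    - [0, 0, 0]
    - [0, 0, 0]
    - [0, 0, 0]
  spin: [-10, -10, -10, -10, -10, -10, -10, -10, -10, 0]

```text
clock: 23.08
eef_pos: [0.442, -0.2601, 0.3006]
orientation: [-70.1, 89.9, -33.6]
contact_force: [1.1, 0.2, 0.8]
gripper_width: 0.0851
```

Run:
```python
from h import *
s,R=state(); go((.4409,-.2602,.181),s,R)
t=snap("top","t7",(180,60,400,225),3.6); snap("scene","s7",(150,120,350,270),4)
```

```text
t 23.07 p [ 0.442  -0.2601  0.3006] jawyaw 36.52 tilt [-1.    -0.001  0.   ] F [1.07 0.16 0.76] w 0.0851 J [-30.5  14.3   8.5  84.1  -0.   23. ]
dp [ 0.1196  0.0007 -0.001 ] n 0.1196
```

Call:
arm_command:
  hand: [0.085, 0.085, 0.085, 0.085, 0.03, 0.03, 0.03, 0.03, 0.03]
  dp:
    - [0.035, 0, -0.001]
    - [0.035, 0, 0]
    - [0.035, 0, 0]
    - [0.0145, 0, 0]
    - [0, 0, 0]
    - [0, 0, 0]
    - [0, 0, 0]
    - [0, 0, 0]
    - [0, 0, 0]
  spin: [0, 0, 0, 0, 0, 0, 0, 0, 0]

```text
clock: 24.3
eef_pos: [0.4423, -0.2611, 0.1823]
orientation: [-62.8, 89.7, -26.1]
contact_force: [0.4, 0.0, 6.0]
gripper_width: 0.0405
```

Run:
```python
from h import *
s,R=state(); go((.6255,-.066,.34),s,R)
c=np.load("pics/t7.npz")["color"]; s=c[60:160,200:300]
print("red mask check"); 
hsv=cv2.cvtColor(c,cv2.COLOR_BGR2HSV)
white=((hsv[...,1]<60)&(hsv[...,2]>150)).astype(np.uint8); n,l,st,ce=cv2.connectedComponentsWithStats(white)
for i in range(1,n):
    if 80<st[i,4]<600: print(st[i],ce[i].round(1),ray(np.load("pics/t7.npz"),ce[i],.305).round(4))
```

```text
t 24.3 p [ 0.4423 -0.2611  0.1823] jawyaw 36.64 tilt [-1.    -0.004  0.002] F [0.43 0.01 5.99] w 0.0405 J [-30.6  17.4  -5.2  67.1   0.   22.8]
dp [-0.1574  0.0466  0.2637] n 0.3107
red mask check
[221  98  18  18 253] [229.8 106.2] [0.6322 0.0532 0.305 ]
[470 148  41  30 480] [489.9 162.9] [ 0.524  -0.4901  0.305 ]
[466 176  28  20 302] [477.6 186.2] [ 0.4744 -0.4622  0.305 ]
[238 345  49  30 589] [267.7 354.3] [ 0.1305 -0.0334  0.305 ]
```

Call:
arm_command:
  hand: [0.03, 0.03, 0.03, 0.03, 0.03, 0.03, 0.03, 0.03, 0.03, 0.03, 0.03]
  dp:
    - [-0.02, 0, 0]
    - [-0.045, 0, 0]
    - [-0.055, 0, 0]
    - [-0.04, 0.0033, 0.019]
    - [0, 0.0067, 0.0377]
    - [0, 0.0083, 0.047]
    - [0, 0.01, 0.0565]
    - [0, 0.0083, 0.047]
    - [0, 0.0067, 0.0377]
    - [0, 0.0033, 0.019]
    - [0, 0, 0]
  spin: [0, 0, 0, 0, 0, 0, 0, 0, 0, 0, 0]

```text
clock: 25.68
eef_pos: [0.6252, -0.0642, 0.3378]
orientation: [138.8, 89.7, 175.6]
contact_force: [0.2, -0.3, -5.8]
gripper_width: 0.04
```

Call:
arm_command:
  hand: [0.03, 0.03, 0.03, 0.03, 0.03, 0.03, 0.03, 0.03, 0.03, 0.03, 0.03]
  dp:
    - [0, 0, 0]
    - [0, 0, 0]
    - [0, 0, 0]
    - [0, 0, 0]
    - [0, 0, 0]
    - [0, 0, 0]
    - [0, 0, 0]
    - [0, 0, 0]
    - [0, 0, 0]
    - [0, 0, 0]
    - [0, 0, 0]
  spin: [6, 10, 10, 10, 10, 10, 10, 10, 9, 6, 0]

```text
clock: 27.05
eef_pos: [0.624, -0.0666, 0.3397]
orientation: [-117.3, 89.9, -171.6]
contact_force: [1.4, 0.6, -5.9]
gripper_width: 0.0404
```

Run:
```python
from h import *
s,R=state(); go((.6255,-.066,.293),s,R)
```

```text
t 27.05 p [ 0.624  -0.0666  0.3397] jawyaw -54.36 tilt [-1.    -0.002 -0.001] F [ 1.37  0.56 -5.86] w 0.0404 J [ -6.1  29.2  36.   96.9  -0.  138.3]
dp [0.0467 0.0017 0.0004] n 0.0467
```

Call:
arm_command:
  hand: [0.03, 0.03, 0.03, 0.03, 0.03]
  dp:
    - [0.02, 0.001, 0]
    - [0.017, 0, 0]
    - [0.004, 0, 0]
    - [0.002, 0, 0]
    - [0, 0, 0]
  spin: [0, 0, 0, 0, 0]

```text
clock: 27.68
eef_pos: [0.6259, -0.0653, 0.298]
orientation: [44.5, 89.9, -9.8]
contact_force: [-0.3, -0.4, -6.3]
gripper_width: 0.0404
```

Call:
arm_command:
  hand: [0.03, 0.03, 0.03, 0.03]
  dp:
    - [0.001, 0, 0]
    - [0.001, 0, 0]
    - [0.001, 0, 0]
    - [0, 0, 0]
  spin: [0, 0, 0, 0]

```text
clock: 28.18
eef_pos: [0.6257, -0.0651, 0.2942]
orientation: [-128.1, 90.0, 177.5]
contact_force: [-0.1, 0.1, -5.5]
gripper_width: 0.0404
```

Call:
arm_command:
  hand: [0.03, 0.03, 0.03]
  dp:
    - [0.001, 0, 0]
    - [0.001, 0, 0]
    - [0, 0, 0]
  spin: [0, 0, 0]

```text
clock: 28.55
eef_pos: [0.6257, -0.0651, 0.2924]
orientation: [52.0, 90.0, -2.3]
contact_force: [-0.3, -0.7, -5.2]
gripper_width: 0.0408
```

Call:
arm_command:
  hand: [0.03, 0.03, 0.03]
  dp:
    - [0.001, 0, 0]
    - [0.0005, 0, 0]
    - [0, 0, 0]
  spin: [0, 0, 0]

```text
clock: 28.92
eef_pos: [0.6261, -0.0649, 0.2922]
orientation: [57.8, 89.9, 3.4]
contact_force: [-0.6, 1.2, 3.6]
gripper_width: 0.0404
```

The deck now carries the amber jug. Next I release, go straight up, and move clear.

Call:
arm_command:
  hand: [0.05, 0.06, 0.085, 0.085, 0.085, 0.085, 0.085, 0.085]
  dp:
    - [0, 0, 0]
    - [0, 0, 0]
    - [0, 0, 0]
    - [0, 0, 0]
    - [-0.01, 0, 0]
    - [-0.02, 0, 0]
    - [-0.04, 0, 0]
    - [0, -0.05, 0.02]
  spin: [0, 0, 0, 0, 0, 0, 0, 0]

```text
clock: 29.92
eef_pos: [0.5998, -0.1088, 0.3649]
orientation: [47.1, 89.5, -7.0]
contact_force: [0.6, -0.7, -0.5]
gripper_width: 0.0847
```

Call:
arm_command:
  hand: [0.085, 0.085, 0.085, 0.085, 0.085, 0.085]
  dp:
    - [0, -0.05, 0.02]
    - [0, -0.05, 0.02]
    - [0, -0.05, 0.02]
    - [0, -0.05, 0.02]
    - [0, -0.02, 0.01]
    - [0, 0, 0]
  spin: [0, 0, 0, 0, 0, 0]

```text
clock: 30.68
eef_pos: [0.4695, -0.3134, 0.3616]
orientation: [21.9, 89.9, -32.7]
contact_force: [0.1, 0.2, 0.6]
gripper_width: 0.0854
```

Run:
```python
from h import *
state(); t=snap("top","t8"); s=snap("scene","s8")
a=cv2.resize(s["color"][120:270,160:330],None,fx=4.0,fy=4.0,interpolation=cv2.INTER_CUBIC)[:, :]
b=cv2.resize(t["color"][70:260,60:320],None,fx=1,fy=1)
top=cv2.resize(t["color"][75:180,140:330],None,fx=4.2,fy=4.2,interpolation=cv2.INTER_CUBIC)
a=cv2.resize(s["color"][125:255,160:325],(508,400),interpolation=cv2.INTER_CUBIC)
top=cv2.resize(t["color"][75:180,150:320],(324,200),interpolation=cv2.INTER_CUBIC)
out=np.zeros((600,800,3),np.uint8); 
A=cv2.resize(s["color"][120:255,165:325],(427,360),interpolation=cv2.INTER_CUBIC)
B=cv2.resize(t["color"][70:180,150:320],(800,518)[0:2],interpolation=cv2.INTER_CUBIC)
A=cv2.resize(s["color"][120:230,165:325],(436,300),interpolation=cv2.INTER_CUBIC)
B=cv2.resize(t["color"][80:180,150:310],(480,300),interpolation=cv2.INTER_CUBIC)
out[:300,:436]=A; out[300:,:480]=B; cv2.imwrite("pics/f.png",out[:,:480])
t0=np.load("pics/top0.npz")["color"]; s0=np.load("pics/scene0.npz")["color"]
g=lambda a:cv2.cvtColor(a,cv2.COLOR_BGR2GRAY).astype(np.float32)
def pc(n,x,y,b): print(n,np.round(cv2.phaseCorrelate(g(x[b[1]:b[3],b[0]:b[2]]),g(y[b[1]:b[3],b[0]:b[2]]))[0],2))
pc("top carton",t0,t["color"],(150,80,205,150));pc("top can",t0,t["color"],(75,180,125,225));pc("top tape",t0,t["color"],(70,112,124,166))
pc("strip",s0,s["color"],(165,205,285,265))
yw=cv2.inRange(cv2.cvtColor(t["color"],cv2.COLOR_BGR2HSV),(22,150,110),(35,255,255)); n,l,st,ce=cv2.connectedComponentsWithStats(yw)
for i in range(1,n):
    if st[i,4]>60: print("yellow",st[i],ray(t,ce[i],.305).round(4))
```

```text
t 30.68 p [ 0.4695 -0.3134  0.3616] jawyaw -54.56 tilt [-1.     0.     0.001] F [0.07 0.23 0.63] w 0.0854 J [-33.7  20.8  26.3  95.5   0.  110.8]
top carton [ 0.03 -0.14]
top can [-0.04  0.43]
top tape [-0.01 -0.12]
strip [-0.31  0.45]
yellow [276  99  20  20 310] [ 0.6309 -0.0631  0.305 ]
```

View pics/f.png

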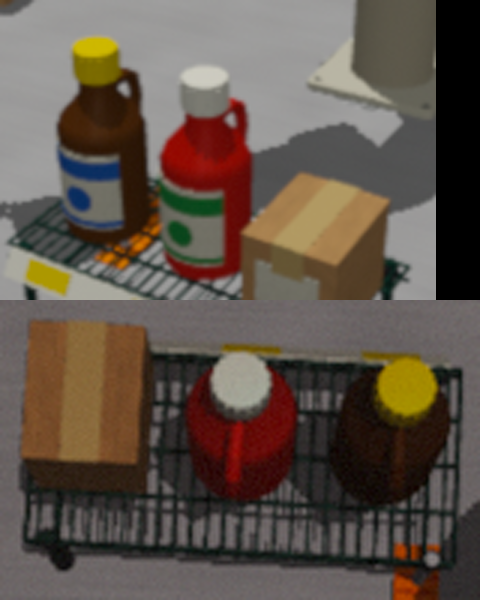

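The last picture shows both jugs upright on the deck, with caps at (240,380) and (406,388), labels toward the price strip and handles to the back. The wedge is still under the bright leg at (430,560). I'll work out the yaws from the handles and then hand in.

Run:
```python
from h import *
from bench import manip
t=np.load("pics/t8.npz"); f=lambda u,v:(150+u/3,80+(v-300)/3)
for n,a,h in (("red",(240,380),(235,487)),("amb",(406,388),(398,490))):
    A=ray(t,f(*a),.305)
    for z in (.2,.23,.26):
        v=(A-ray(t,f(*h),z))[:2]; print(n,A.round(4),z,np.linalg.norm(v).round(3),np.degrees(np.arctan2(v[1],v[0])).round(1))
s=np.load("pics/s8.npz")  # label right edges in scene
for n,c,R,e,P in (("red",206.5,45.5,225,(.630,.052)),("amb",102.5,44.5,122,(.627,-.064))):
    d=np.degrees(np.arctan2(s["cam_to_world"][1,3]-P[1],s["cam_to_world"][0,3]-P[0])); print(n,"yaw from label edge",round(d+np.degrees(np.arcsin((e-c)/R))-58,1))
```

```text
red [0.6311 0.0527 0.305 ] 0.2 0.052 -3.6
red [0.6311 0.0527 0.305 ] 0.23 0.059 -2.7
red [0.6311 0.0527 0.305 ] 0.26 0.066 -2.0
amb [ 0.6282 -0.0636  0.305 ] 0.2 0.048 7.1
amb [ 0.6282 -0.0636  0.305 ] 0.23 0.055 3.0
amb [ 0.6282 -0.0636  0.305 ] 0.26 0.062 -0.2
red yaw from label edge -3.3
amb yaw from label edge 4.9
```

```bash
python3 -c "
from bench import manip
print(manip.close_job())"
```

```text
the job is handed in; nothing more can be done
None
```

I wedged the bare foot, stood both jugs on the rack and handed the job in at about 31 s; it reported no verdict.

- **Wedge:** I took the 130 x 40 mm wedge, turned it thin end first and pushed it under the foot until the push levelled off at about 7–8 N, then let go. Just after release, the foot's centre was at wedge x ≈ 32 mm, y ≈ -1 mm. The rack shifted only about 1 mm and did not spring back.
- **Jugs:** I set both down gently by their caps, the red one at rack y ≈ 0 and the brown one at y ≈ -115 mm. Both stand upright within a few mm of mid-depth, labels facing the price strip. I estimate their yaws at about -3° (red) and 0 to +7° (brown), against -1.7° for the rack. The limit is 14°.
- **Bystanders:** The carton, can and tape roll moved less than about 1 mm.

**Doubts:**
- The force between wedge and foot was never measured directly. I inferred it from the push force and from the rack not moving back.
- The two cameras disagreed by about 6 mm on the rack's position.
- The handle and label estimates of the brown jug's yaw differ by a few degrees.

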